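Switch the microscope's image port to the third slot

ROBOT

A 6-joint arm with a two-finger parallel gripper is mounted at the origin on the work surface. World frame = base frame: x ahead of the robot, y to its left, z up, the work surface at z = 0. Lengths are in mm, angles in rad, forces in N, time in s.
With the tool pointing down it reaches from about 325 to 900 mm from the base axis. Payload 6.1 kg.
Tool frame: the origin (TCP) lies at the very end of the fingers, on their centre line; the grasp point (between the pads) lies 19 mm behind it; z points along the fingers, y is the direction in which the jaws open and shut (so a half turn about z gives the same grasp; the last joint's range is limited). The gripper opens to 87 mm and grips with 3 to 60 N. Pads are 19 mm wide; open, the fingers measure 117 mm over their backs; the gripper's body (75 mm by 190 mm) begins 51 mm behind the grasp point.
Start: joints at [-1.271, 0.22, 1.526, -0, 1.395, -0.126], TCP at [258.148, -569.188, 222.538] pointing down, gripper open.
Joint ranges: [-2.98, 2.98], [-0.91, 2.08], [0.09, 2.57], [-1.24, 4.39], [0.2, 2.65], [-2.68, 2.68]. Speed limits (rad/s): [2.57, 2.57, 3.01, 3.14, 3.14, 3.14].

INTERFACE

Orientations are given as a unit quaternion [w, x, y, z].
In Python, from cell import get_obs, grab_frame, job_done gives the robot as it stands.
- The arm moves only by the tool step_arm, never from a script. Its argument "plan" is a list of rows, each a list of 7 numbers: the shift along the tool's x, y, z in cm, then the turn, a rotation vector about the tool's x, y, z in rad, then the closure in counts, from 0 (fully open) to 255 (shut). A call has exactly 10 rows; each row shifts and turns the commanded pose from where the row before left it, along the tool's axes as they then stand; what a row does not reach is not made up. A row lasts 1/8 s, in which the tool goes at most 62.5 mm and 10.7 degrees, less where a joint would pass 70% of its speed; a pose out of reach is approached as far as the arm can. A call is refused whole if a number of a shift passes 6.25 or a number of a turn 0.188, either way. A call with a gripper value outside its range is refused whole. The fingers move at their own pace and stop on an object; "newtons" is the grip in N (left out, the last holds). Time passes only in rows, so rows that do not move let the fingers close, or fill a call up. It gives the time, the measured TCP pose, the force and the opening at its end, in the units of the state.
- get_obs(): the state, without advancing time (a new reading comes with each control period).
- grab_frame(name): name is "scene" or "top" or "wrist"; returns a dict with "image" (420x560x3 uint8, blue, green, red), "K" (3x3 intrinsics, pixels), "D" ([k1, k2, p1, p2, k3] as OpenCV has them; the pictures are not rectified), "position" and "attitude" of the camera in the world; the wrist camera has in their place "mount" (4x4, takes a point from camera to tool coordinates, whose origin is the TCP and whose axes are the flange's). Camera axes: x right, y down, z forward; pixel columns grow to the right and rows downward; lengths in mm; the calibration is good to about 2 mm. A picture is of the moment at which its call begins: read the wrist's pose just before it. There is no depth.
- job_done(): hands the job in, once; it reports no verdict.
The state is a dict: "t": time; "qpos": joint angles; "joint_vel": joint speeds; "joint_torque": joint torques, N m; "eef_pos": TCP position; "ee_rot": TCP orientation; "ft_force": force on the tool from outside, world axes, zero at the start; "wrist_torque": the same for the moment, N m; "width": finger opening in mm.
Only numpy, scipy, OpenCV 4.12 (cv2) and the standard library are available. Lean on these libraries where they do the work, as an engineer would, in place of code of your own. Each camera call takes 0.05 s, during which the arm holds its last target. There are 200 camera calls.

TASK

Switch the microscope image to the monitor: with the fingertips, push the selector lever along its H-shaped gate, through the crossbar into the right-hand lane and then forward (away from the robot), fully home in the third slot, the one marked with three dots. Push it gently, never pinch its handle, leave it standing there by itself, and do not disturb the things on the table around it.

Things in the scene. Friction and masses are not known exactly. Their poses are not given: they have to be found in the camera images.
- selector: Image-port selector: white housing fixed to the table, 170 (x) by 130 (y) by 84 mm high, with a black camera head on its far side (68 mm high, reaching to x = +163 mm). Origin: centre of its underside; x forward (away from the robot, within 0.5 rad), y left, z up. Its lever tilts about a pivot on the vertical axis through the origin, 20 mm above the table.
- gate (a point): Middle of the H-shaped opening in the steel gate plate on the housing, on its upper face, 91 mm above the table; axes as the housing's. Two lanes along x, centres at y = +14 mm (left) and -14 mm (right), x from -25 to +25 mm, joined by a crossbar along y at x = 0; all 14 mm wide. The 10 mm stem runs in them. The two tongues between the lanes have round ends (radius 7 mm).
- fore_aft (a joint): Tilt of the lever along the housing's x, rad: 0 upright (in line with the crossbar), positive leaning forward. Full travel -0.286 to +0.286 (ends of the slots). It starts anywhere along the left lane. Stiff by friction: it takes about 2 N at the handle to move and it stays where it is left. Pushing with over 30 N is too hard.
- across (a joint): Tilt of the lever across the gate, rad: about -0.206 in the middle of the left lane (where it starts), +0.206 in the middle of the right lane, with stops at -0.225 and +0.225; positive leans to the right (the housing's -y). Same friction. It can change lanes only while the lever is in the crossbar (fore_aft within about 0.04 of 0).
- handle (a point): Centre of the lever's upright square black grip, 30 by 30 by 56 mm tall, 122 mm up the lever from the pivot (142 mm above the table when upright), flat sides facing the housing's x and y; axes are the lever's. A 26 mm aluminium cap tops it (175 mm above the table); its foot is 23 mm above the gate plate. It travels about 35 mm forward or back and 25 mm left or right of the middle.
- slot3 (a point): The third slot (three dots on the plate beside it): the point on the gate plate's upper face where the stem's axis stands when home there (x = +20 mm, y = -14 mm from point gate). The other slots: one dot left forward, two dots left back, four dots right back.
- media_bottle: Bystander: small bottle, 42 mm in diameter, 85 mm high, standing to the right of the selector; origin under its centre.
- dish: Bystander: covered culture dish, 64 mm in diameter, 14 mm high, left of the selector; origin under its centre.
- marker: Bystander: marker pen, about 128 mm long and 13 mm thick, lying in front of the selector along its own x; origin on the table, under the barrel.
- tip_box: Bystander: closed pipette-tip box, 122 by 84 by 72 mm high, far to the left; origin under its centre.
- beaker: Bystander: glass beaker, 64 mm in diameter, 85 mm high, far to the right; origin under its centre.
- timer: Bystander: flat timer, 60 by 65 by 20 mm, near left; origin under its centre.
- oil_jar: Bystander: jar, 56 mm in diameter, 70 mm high, to the right, beyond the beaker; origin under its centre.

How it is judged:
By the outcome, as a careful person would: the job done as asked, in the order asked, and still so for the second after the job is handed in, with the robot touching nothing.
It also fails if it takes over 72 s, if anything falls off the work surface, if the arm or the gripper's body presses on something with over 40 N, if the wrist force passes 120 N, or if a joint passes its speed limit or range.

## Working session

There is one attempt and no reset: what is moved stays moved. The work goes in short steps, Python scripts to look and compute and a tool call to move; the robot and the scene stay as the last step left them, time stands still between calls to the robot, and variables do not carry over. Pictures are saved under pics/ and viewed, about 8 in all and at most 12, crops included, and the job is handed in when it is done.

Besides the shell and the picture viewer there is one more tool, called after "Emit:" as name(argument=value, ...), one argument or row to a line, values as JSON. step_arm: Moves the arm, as the interface text tells. Its arguments: {"type":"object","properties":{"plan":{"type":"array","items":{"type":"array","items":{"type":"number"}}},"newtons":{"type":"number"}},"required":["plan"]}

```bash
mkdir -p pics; ls; cat > h.py <<'E'
import numpy as np,cv2,json
from cell import get_obs,grab_frame,job_done
from scipy.spatial.transform import Rotation as R
def rot(q): return R.from_quat([q[1],q[2],q[3],q[0]]).as_matrix()
def att(f):
    a=np.array(f["attitude"],float); return a if a.shape==(3,3) else rot(a)
def ray(f,uv):
    p=cv2.undistortPoints(np.array([[uv]],float),np.array(f["K"]),np.array(f["D"],float))[0,0]
    return np.array(f["position"],float),att(f)@np.array([p[0],p[1],1.])
def onz(f,uv,z):
    o,d=ray(f,uv); return o+d*(z-o[2])/d[2]
def proj(f,P):
    A=att(f); r=cv2.Rodrigues(A.T)[0]; t=-A.T@np.array(f["position"],float)
    return cv2.projectPoints(np.array(P,float).reshape(-1,1,3),r,t,np.array(f["K"]),np.array(f["D"],float))[0][:,0]
E
python3 - <<'E'
from h import *
o=get_obs(); print({k:np.round(v,3) for k,v in o.items()})
for n in("top","scene"):
    f=grab_frame(n); cv2.imwrite(f"pics/{n}0.png",f["image"]); np.save(f"{n}0.npy",f,allow_pickle=True)
    print(n,f["position"],f["attitude"],f["K"],f["D"])
E
```

```text
pics
{'t': np.float64(0.0), 'qpos': array([-1.271,  0.221,  1.528,  0.   ,  1.395, -0.126]), 'joint_vel': array([ 0.   ,  0.001, -0.   , -0.   ,  0.001,  0.001]), 'joint_torque': array([ 1.0000e-03, -4.9461e+01, -3.8738e+01,  7.0000e-02,  5.7000e-02,
       -0.0000e+00]), 'eef_pos': array([ 257.984, -568.587,  221.448]), 'ee_rot': array([-0.001,  0.977,  0.211, -0.   ]), 'ft_force': array([-0.072,  0.456, -0.878]), 'wrist_torque': array([-0.065, -0.062, -0.031]), 'width': np.float64(87.164)}
top [ 231.64114585    4.72888712 1451.59938742] [ 0.06822685 -0.69921481  0.70957526 -0.05428341] [[517.1898094    0.         284.4498609 ]
 [  0.         517.1898094  212.65857309]
 [  0.           0.           1.        ]] [-0.08077219  0.          0.          0.          0.        ]
scene [1397.08313024 -872.44825067  959.38300887] [-0.43262309  0.81827145  0.32861299 -0.18783665] [[503.15106924   0.         279.1301413 ]
 [  0.         503.15106924 213.33515968]
 [  0.           0.           1.        ]] [-0.01497912  0.          0.          0.          0.        ]
```

View pics/top0.png

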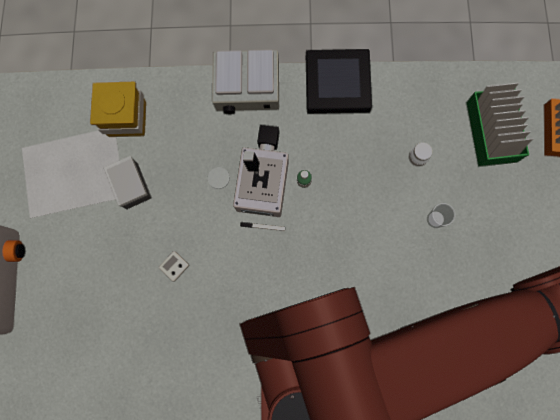

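View pics/scene0.png

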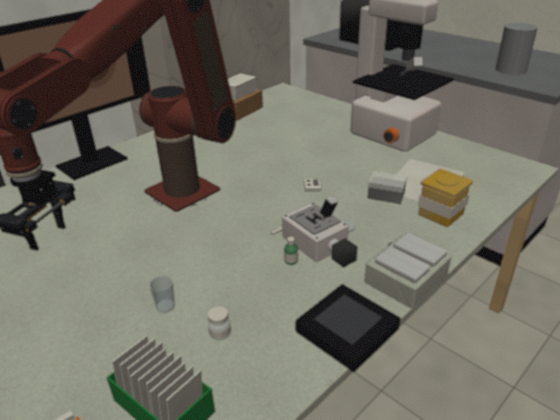

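Top view: the selector is at about (261,180), with the lever leaning forward-left at (252,162). The bottle is at (304,178), the dish at (218,178) and the marker at (262,227). I'll zoom in next.

```bash
python3 - <<'E'
from h import *
f=np.load("top0.npy",allow_pickle=True).item(); g=np.load("scene0.npy",allow_pickle=True).item()
a=cv2.resize(f["image"][115:240,205:325],None,fx=4.5,fy=4.5,interpolation=cv2.INTER_CUBIC)
cv2.imwrite("pics/c1.png",a)
b=cv2.resize(g["image"][185:275,265:365],None,fx=5.5,fy=5.5,interpolation=cv2.INTER_CUBIC)
cv2.imwrite("pics/c2.png",b)
im=f["image"].astype(int)
# white housing mask
sub=np.zeros(im.shape[:2],np.uint8); sub[140:220,230:292]=1
m=((im.min(2)>125)&(sub>0)).astype(np.uint8)
hsv=cv2.cvtColor(f["image"],cv2.COLOR_BGR2HSV)
print("table",im[200:205,310:314].reshape(-1,3).mean(0),"housing",im[208,250],im[170,243])
E
```

```text
table [133.25 138.95 137.4 ] housing [123 129 139] [118 123 130]
```

View pics/c1.png

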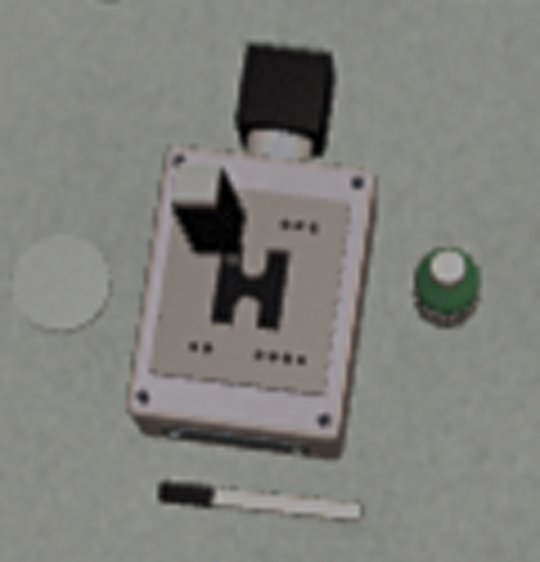

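View pics/c2.png

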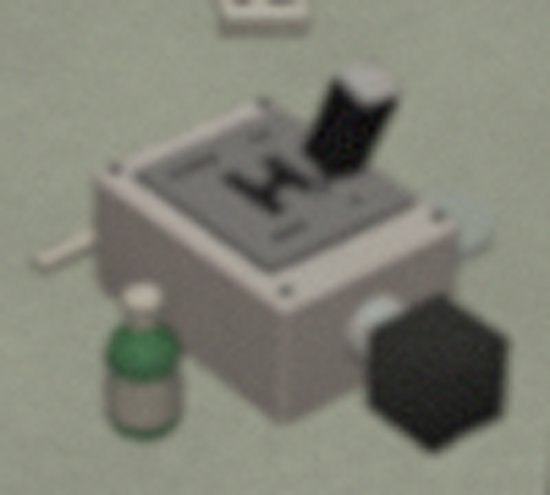

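The crops show the screws (c1: 178,160; 357,183; 323,420; 142,397), the H centred near (250,287), the three dots at right-forward, and the lever in the left lane leaning forward.

```bash
cat > m.py <<'E'
from h import *
f=np.load("top0.npy",allow_pickle=True).item(); g=np.load("scene0.npy",allow_pickle=True).item()
T=lambda x,y:((x+.5)/4.5-.5+205,(y+.5)/4.5-.5+115)
S=lambda x,y:((x+.5)/5.5-.5+265,(y+.5)/5.5-.5+185)
sc=np.array([onz(f,T(*p),84) for p in[(178,160),(357,183),(323,420),(142,397)]])
ss=np.array([onz(g,S(*p),84) for p in[(437,215),(286,291),(115,168),(265,104)]])
for n,c in(("top",sc),("scene",ss)):
    d=c[0]+c[1]-c[2]-c[3]; e=c[0]+c[3]-c[1]-c[2]
    print(n,c.round(1).tolist(),"ctr",c.mean(0).round(1),"yaw",np.arctan2(d[1],d[0]),np.arctan2(-e[0],e[1]),np.linalg.norm(d)/2,np.linalg.norm(e)/2)
print("H top",onz(f,T(250,287),91),"H scene",onz(g,S(270,187),91))
c=sc.mean(0); c[2]=0; d=sc[0]+sc[1]-sc[2]-sc[3]; yaw=np.arctan2(d[1],d[0]); M=R.from_euler('z',yaw).as_matrix()
o1,d1=ray(f,T(197,186)); o2,d2=ray(g,S(371,85))
A=np.c_[d1,-d2]; s=np.linalg.lstsq(A,o2-o1,rcond=None)[0]; p1=o1+d1*s[0];p2=o2+d2*s[1]
print("cap",p1,p2,"local",M.T@((p1+p2)/2-c))
# object footprints
for n,uv,z in(("dish",(60,282),14),("bottle cap",(449,266),85),("mk1",(158,491),7),("mk2",(360,511),7),("camhd far L",(247,45),68),("camhd far R",(332,55),68)):
    p=onz(f,T(*uv),z); print(n,p.round(0),"local",(M.T@(p-c)).round(0))
E
python3 m.py
```

```text
top [[648.0, 138.9, 84.0], [631.2, 29.6, 84.0], [484.8, 51.8, 84.0], [500.6, 160.3, 84.0]] ctr [566.1  95.1  84. ] yaw -0.14750669282564985 -0.14863070822650754 148.5146774641455 110.1579708469256
scene [[648.4, 141.9, 84.0], [633.4, 32.7, 84.0], [485.7, 55.6, 84.0], [503.9, 163.3, 84.0]] ctr [567.9  98.4  84. ] yaw -0.1504842931834916 -0.15189070879366173 147.78365722624466 109.7528695842891
H top [565.55066533  94.63912277  91.        ] H scene [569.49932777  92.68314593  91.        ]
cap [609.0005665  120.41131692 160.09397756] [612.54116156 124.30546005 161.47729413] local [ 40.14538989  33.48019191 160.78563585]
dish [590. 221.  14.] local [  5. 128.  14.]
bottle cap [578. -25.  85.] local [  29. -117.   85.]
mk1 [455. 159.   7.] local [-119.   47.    7.]
mk2 [441.  32.   7.] local [-115.  -81.    7.]
camhd far L [727.  97.  68.] local [158.  26.  68.]
camhd far R [719.  44.  68.] local [159. -28.  68.]
```

Emit:
step_arm(
  plan=[
    [3.23,-2.25,0,0,0,0,255],
    [3.23,-2.25,0,0,0,0,255],
    [3.23,-2.25,0,0,0,0,255],
    [3.23,-2.25,0,0,0,0,255],
    [3.23,-2.25,0,0,0,0,255],
    [3.23,-2.25,0,0,0,0,255],
    [3.23,-2.25,0,0,0,0,255],
    [3.23,-2.25,0,0,0,0,255],
    [3.23,-2.25,0,0,0,0,255],
    [3.23,-2.25,0,0,0,0,255],
  ],
  newtons=10,
)

```text
t: 1.35
eef_pos: [459.7, -229.5, 222.2]
ee_rot: [-0.0, 0.977, 0.211, -0.0]
ft_force: [1.0, 0.2, -0.2]
width: 1.7
```

Emit:
step_arm(
  plan=[
    [3.23,-2.25,0,0,0,0,255],
    [3.23,-2.25,0,0,0,0,255],
    [3.23,-2.25,0,0,0,0,255],
    [3.23,-2.25,0,0,0,0,255],
    [3.23,-2.25,0,0,0,0,255],
    [3.23,-2.25,0,0,0,0,255],
    [3.23,-2.25,0,0,0,0,255],
    [3.23,-2.25,0,0,0,0,255],
    [3.23,-2.25,0,0,0,0,255],
    [3.23,-2.25,0,0,0,0,255],
  ],
)

```text
t: 2.6
eef_pos: [660.8, 108.6, 221.9]
ee_rot: [-0.0, 0.977, 0.211, -0.0]
ft_force: [0.9, -0.2, 0.6]
width: 0.8
```

Emit:
step_arm(
  plan=[
    [0,0,0,0,0,-0.166,255],
    [0,0,0,0,0,-0.166,255],
    [0,0,0,0,0,-0.166,255],
    [0,0,0,0,0,-0.166,255],
    [0,0,0,0,0,-0.166,255],
    [0,0,0,0,0,-0.166,255],
    [0,0,0,0,0,0,255],
    [0,0,0,0,0,0,255],
    [0,0,0,0,0,0,255],
    [0,0,0,0,0,0,255],
  ],
)

```text
t: 3.85
eef_pos: [660.6, 107.4, 222.5]
ee_rot: [-0.0, 0.758, 0.652, -0.0]
ft_force: [0.7, 0.2, -0.1]
width: 0.7
```

Emit:
step_arm(
  plan=[
    [0,0,1.8,0,0,0,255],
    [0,0,1.8,0,0,0,255],
    [0,0,1.8,0,0,0,255],
    [0,0,1.8,0,0,0,255],
    [0,0,1.2,0,0,0,255],
    [0,0,1.0,0,0,0,255],
    [0,0,0,0,0,0,255],
    [0,0,0,0,0,0,255],
    [0,0,0,0,0,0,255],
    [0,0,0,0,0,0,255],
  ],
)

```text
t: 5.1
eef_pos: [660.9, 107.5, 129.2]
ee_rot: [0.0, 0.758, 0.653, 0.0]
ft_force: [0.5, 0.2, -0.2]
width: 0.3
```

```bash
cat > look.py <<'E'
import sys
from h import *
o=get_obs(); c=np.array([567,96.5,0]); M=R.from_euler('z',-.149).as_matrix()
print("t",o["t"],"local",(M.T@(np.array(o["eef_pos"])-c)).round(1),"Flocal",(M.T@np.array(o["ft_force"])).round(1))
k=sys.argv[1]
fs=grab_frame("scene")["image"][150:290,240:390]; 
ft=grab_frame("top")["image"][110:250,190:340]
fw=grab_frame("wrist")["image"]
u=lambda a:cv2.resize(a,(394,300),interpolation=cv2.INTER_CUBIC)
cv2.imwrite(f"pics/l{k}.png",np.vstack([np.hstack([u(fs),u(ft)]),np.hstack([u(fw),np.zeros((300,394,3),np.uint8)])]))
E
python3 look.py 1
```

```text
t 5.1 local [ 91.3  24.8 129.2] Flocal [ 0.5  0.2 -0.2]
```

View pics/l1.png

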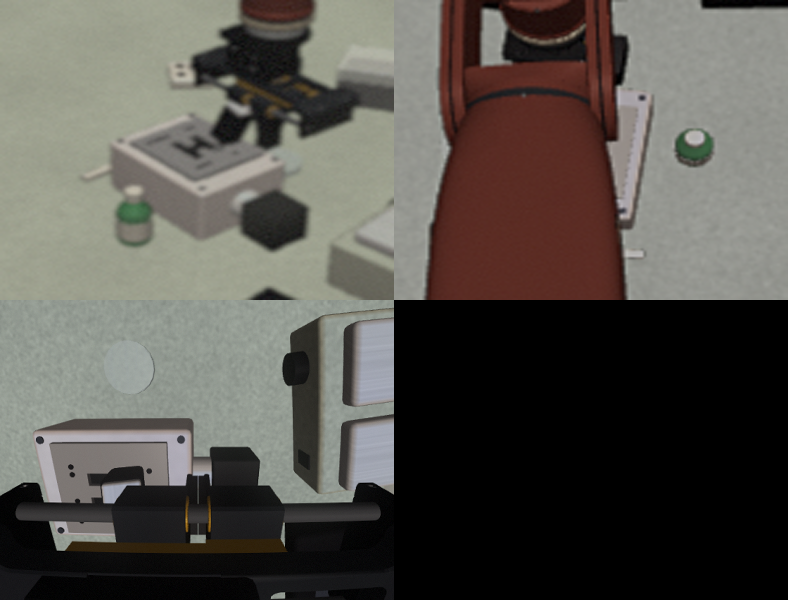

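The wrist view (lower left) shows the cap at about (122,490), with the fingers standing just in front of it; the scene view confirms the lever leans forward. I'll push back gently.

Emit:
step_arm(
  plan=[
    [0,-0.4,0,0,0,0,255],
    [0,-0.4,0,0,0,0,255],
    [0,-0.4,0,0,0,0,255],
    [0,-0.4,0,0,0,0,255],
    [0,-0.3,0,0,0,0,255],
    [0,-0.3,0,0,0,0,255],
    [0,-0.3,0,0,0,0,255],
    [0,-0.3,0,0,0,0,255],
    [0,-0.3,0,0,0,0,255],
    [0,0,0,0,0,0,255],
  ],
)

```text
t: 6.5
eef_pos: [630.7, 112.1, 129.6]
ee_rot: [0.001, 0.758, 0.653, 0.001]
ft_force: [3.4, 1.2, 2.8]
width: 0.1
```

Emit:
step_arm(
  plan=[
    [0,-0.2,0,0,0,0,255],
    [0,-0.2,0,0,0,0,255],
    [0,-0.2,0,0,0,0,255],
    [0,-0.2,0,0,0,0,255],
    [0,-0.2,0,0,0,0,255],
    [0,-0.2,0,0,0,0,255],
    [0,-0.2,0,0,0,0,255],
    [0,-0.2,0,0,0,0,255],
    [0,-0.2,0,0,0,0,255],
    [0,0,0,0,0,0,255],
  ],
)

```text
t: 7.75
eef_pos: [611.8, 114.8, 128.4]
ee_rot: [-0.0, 0.758, 0.653, -0.0]
ft_force: [1.8, -0.7, 1.8]
width: 0.3
```

```bash
cat > w.py <<'E'
import sys
from h import *
o=get_obs(); c=np.array([567,96.5,0]); M=R.from_euler('z',-.149).as_matrix()
print("t",o["t"],"local",(M.T@(np.array(o["eef_pos"])-c)).round(1),"Flocal",(M.T@np.array(o["ft_force"])).round(1))
f=grab_frame("wrist"); T=np.eye(4);T[:3,:3]=rot(o["ee_rot"]);T[:3,3]=o["eef_pos"]; W=T@np.array(f["mount"],float)
f["position"]=W[:3,3]; f["attitude"]=W[:3,:3]
np.save("w.npy",f,allow_pickle=True)
im=f["image"].copy()
# overlay: expected cap-top centres for fore tilt values in left/right lanes; gate points
def lever(fo,ac,L=155):
    v=np.array([np.tan(fo),-np.tan(ac),1]);v/=np.linalg.norm(v); return c+M@(np.array([0,0,20])+L*v)
for ac,col in((-.206,(0,0,255)),(.206,(255,0,0))):
    for fo in(-.28,0,.28):
        p=proj(f,lever(fo,ac))[0]; cv2.circle(im,tuple(int(v) for v in p.round()),2,col,-1)
for x in(-20,0,20):
    for y in(14,-14):
        p=proj(f,c+M@np.array([x,y,91.]))[0]; cv2.circle(im,tuple(int(v) for v in p.round()),1,(0,255,0),-1)
cv2.imwrite(f"pics/w{sys.argv[1]}.png",im)
E
python3 w.py 1
```

```text
t 7.75 local [ 41.6  24.7 128.4] Flocal [ 1.9 -0.4  1.8]
```

View pics/w1.png

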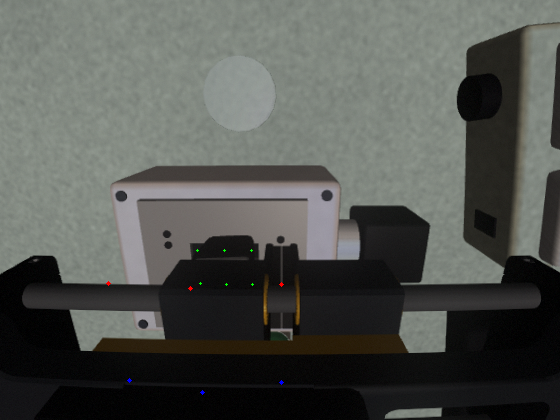

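The force shows contact (3.4 N, then 1.8 N) and the lever is moving. I'll push a further 10 mm, back off and measure the cap.

Emit:
step_arm(
  plan=[
    [0,-0.2,0,0,0,0,255],
    [0,-0.2,0,0,0,0,255],
    [0,-0.2,0,0,0,0,255],
    [0,-0.2,0,0,0,0,255],
    [0,-0.2,0,0,0,0,255],
    [0,0,0,0,0,0,255],
    [0,2.0,0,0,0,0,255],
    [0,2.5,0,0,0,0,255],
    [0,1.5,0,0,0,0,255],
    [0,0,0,0,0,0,255],
  ],
)

```text
t: 9.05
eef_pos: [661.2, 107.1, 127.4]
ee_rot: [-0.001, 0.758, 0.652, -0.001]
ft_force: [-0.5, 0.0, -0.4]
width: 0.3
```

```bash
python3 w.py 2
```

```text
t 9.05 local [ 91.5  24.5 127.4] Flocal [-0.5 -0.  -0.4]
```

View pics/w2.png

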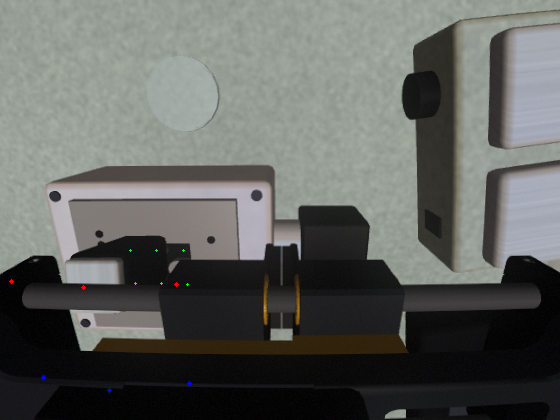

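The cap (white square) spans columns 67–122, centre about 95; upright is predicted at 83. I'll check the overlay against the screws at (55,196) and (256,195).

```bash
cat > fit.py <<'E'
import sys
from h import *
f=np.load("w.npy",allow_pickle=True).item(); c=np.array([567,96.5,0]); M=R.from_euler('z',-.149).as_matrix()
for x in(-74,74): print("screw",x,proj(f,c+M@np.array([x,55,84.]))[0].round(1))
def lever(fo,ac,L=155):
    v=np.array([np.tan(fo),-np.tan(ac),1]);v/=np.linalg.norm(v); return c+M@(np.array([0,0,20])+L*v)
for fo in np.arange(-.32,.33,.04): print(round(fo,2),[proj(f,lever(fo,a))[0].round(0).tolist() for a in(-.206,0,.206)])
im=f["image"]; print(im[262:286:6,55:135:4].mean(2).round(0).astype(int))
E
python3 fit.py
```

```text
screw -74 [ 55.1 193.5]
screw 74 [256.1 192.9]
-0.32 [[4.0, 280.0], [15.0, 333.0], [36.0, 373.0]]
-0.28 [[11.0, 281.0], [22.0, 336.0], [43.0, 377.0]]
-0.24 [[19.0, 282.0], [30.0, 338.0], [51.0, 380.0]]
-0.2 [[28.0, 283.0], [39.0, 340.0], [60.0, 382.0]]
-0.16 [[38.0, 285.0], [49.0, 342.0], [69.0, 385.0]]
-0.12 [[48.0, 285.0], [59.0, 344.0], [78.0, 387.0]]
-0.08 [[59.0, 286.0], [70.0, 346.0], [88.0, 388.0]]
-0.04 [[71.0, 287.0], [81.0, 347.0], [99.0, 390.0]]
-0.0 [[83.0, 287.0], [93.0, 347.0], [109.0, 390.0]]
0.04 [[96.0, 287.0], [105.0, 347.0], [120.0, 391.0]]
0.08 [[109.0, 287.0], [118.0, 347.0], [132.0, 390.0]]
0.12 [[122.0, 287.0], [131.0, 347.0], [143.0, 390.0]]
0.16 [[135.0, 287.0], [144.0, 346.0], [155.0, 389.0]]
0.2 [[149.0, 286.0], [157.0, 345.0], [166.0, 387.0]]
0.24 [[162.0, 285.0], [170.0, 343.0], [178.0, 385.0]]
0.28 [[176.0, 284.0], [183.0, 341.0], [189.0, 383.0]]
0.32 [[189.0, 283.0], [195.0, 339.0], [201.0, 380.0]]
[[  9 146 162 135 137 133 134 133 131 136 136 132 129 127 130 119  69  37
   20  18]
 [ 10 130 148 174 176 173 169 172 170 173 176 167 166 166 170 155  83  40
   21  17]
 [  6 120 151 171 176 174 171 171 171 174 176 169 166 163 169 158  89  48
   19  15]
 [  9   5 149 165 175 173 172 172 171 173 176 168 165 164 169 160  97  55
   20  16]]
```

Overlay agrees to 0–3 px, so fore_aft is about +0.036. Another 5 mm of push is needed.

Emit:
step_arm(
  plan=[
    [0,-2.5,0,0,0,0,255],
    [0,-2.5,0,0,0,0,255],
    [0,-0.5,0,0,0,0,255],
    [0,-0.3,0,0,0,0,255],
    [0,-0.25,0,0,0,0,255],
    [0,-0.25,0,0,0,0,255],
    [0,-0.2,0,0,0,0,255],
    [0,0,0,0,0,0,255],
    [0,3.0,0,0,0,0,255],
    [0,3.5,0,0,0,0,255],
  ],
)

```text
t: 10.35
eef_pos: [661.6, 107.4, 128.3]
ee_rot: [-0.001, 0.758, 0.653, -0.001]
ft_force: [1.3, 0.3, -0.3]
width: 0.5
```

```bash
python3 w.py 3; python3 fit.py | tail -4; python3 fit.py | grep -E "^(-0.04|-0.0|0.04) "
```

```text
t 10.35 local [ 91.9  24.9 128.3] Flocal [ 1.3  0.5 -0.3]
 [  4 128 175 173 172 172 172 175 173 167 167 165 170 155  80  56  16  17
   13  16]
 [  8  11 176 173 172 170 171 173 175 169 165 167 170 156  84  57  18  16
   16  15]]
-0.04 [[72.0, 286.0], [82.0, 346.0], [99.0, 389.0]]
-0.0 [[84.0, 287.0], [93.0, 347.0], [110.0, 390.0]]
0.04 [[96.0, 287.0], [106.0, 347.0], [120.0, 390.0]]
```

fore_aft is now about +0.01, inside the crossbar band. Next I go round to the left side.

Emit:
step_arm(
  plan=[
    [2.0,0,0,0,0,0,255],
    [2.5,0,0,0,0,0,255],
    [1.0,0,0,0,0,0,255],
    [0,-2.0,0,0,0,0,255],
    [0,-2.5,0,0,0,0,255],
    [0,-2.5,0,0,0,0,255],
    [0,-1.5,0,0,0,0,255],
    [0,-0.6,0,0,0,0,255],
    [0,0,0,0,0,0,255],
    [0,0,0,0,0,0,255],
  ],
)

```text
t: 11.65
eef_pos: [580.3, 175.2, 128.8]
ee_rot: [0.0, 0.758, 0.653, 0.0]
ft_force: [-0.3, -0.4, -0.1]
width: 0.6
```

Emit:
step_arm(
  plan=[
    [-0.5,0,0,0,0,0,255],
    [-0.5,0,0,0,0,0,255],
    [-0.5,0,0,0,0,0,255],
    [-0.3,0,0,0,0,0,255],
    [-0.3,0,0,0,0,0,255],
    [-0.3,0,0,0,0,0,255],
    [-0.3,0,0,0,0,0,255],
    [-0.3,0,0,0,0,0,255],
    [-0.3,0,0,0,0,0,255],
    [0,0,0,0,0,0,255],
  ],
)

```text
t: 12.9
eef_pos: [575.0, 142.4, 128.7]
ee_rot: [0.0, 0.758, 0.652, 0.0]
ft_force: [1.5, 2.0, 1.6]
width: 0.4
```

```bash
python3 look.py 2; python3 w.py 4
```

```text
t 12.9 local [  1.1  46.6 128.7] Flocal [1.2 2.2 1.6]
t 13.05 local [  1.   46.6 128.5] Flocal [1.1 1.3 1.4]
```

View pics/l2.png

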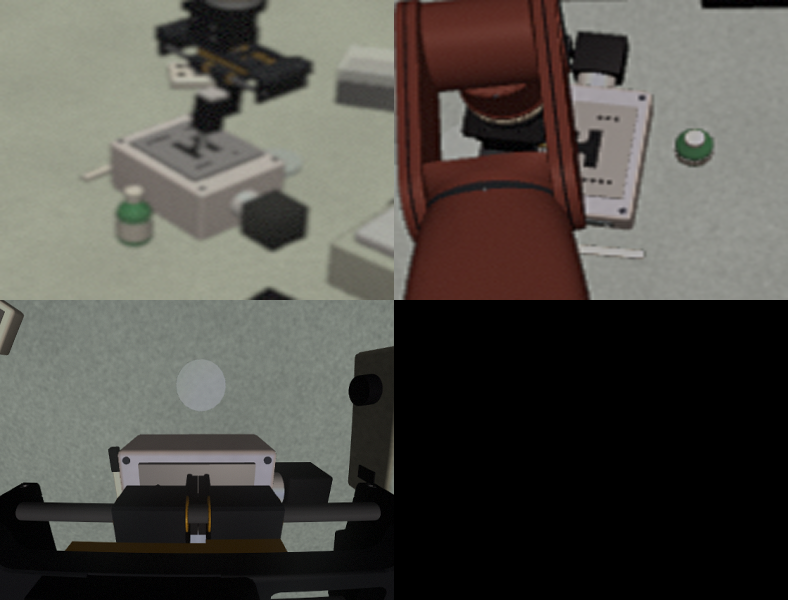

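Contact is confirmed on the left face. I'll push right.

Emit:
step_arm(
  plan=[
    [-0.25,0,0,0,0,0,255],
    [-0.25,0,0,0,0,0,255],
    [-0.25,0,0,0,0,0,255],
    [-0.25,0,0,0,0,0,255],
    [-0.25,0,0,0,0,0,255],
    [-0.25,0,0,0,0,0,255],
    [-0.25,0,0,0,0,0,255],
    [-0.25,0,0,0,0,0,255],
    [-0.25,0,0,0,0,0,255],
    [-0.25,0,0,0,0,0,255],
  ],
)

```text
t: 14.35
eef_pos: [571.2, 117.9, 128.6]
ee_rot: [-0.0, 0.758, 0.653, 0.0]
ft_force: [0.6, 2.2, 1.5]
width: 0.6
```

Emit:
step_arm(
  plan=[
    [-0.2,0,0,0,0,0,255],
    [-0.2,0,0,0,0,0,255],
    [-0.2,0,0,0,0,0,255],
    [-0.2,0,0,0,0,0,255],
    [-0.2,0,0,0,0,0,255],
    [-0.2,0,0,0,0,0,255],
    [-0.1,0,0,0,0,0,255],
    [-0.1,0,0,0,0,0,255],
    [-0.1,0,0,0,0,0,255],
    [0,0,0,0,0,0,255],
  ],
)

```text
t: 15.6
eef_pos: [568.9, 102.9, 128.5]
ee_rot: [0.0, 0.758, 0.652, -0.0]
ft_force: [1.1, 2.0, 2.3]
width: 0.5
```

```bash
python3 look.py 3
```

```text
t 15.6 local [  1.    6.6 128.5] Flocal [0.8 2.1 2.3]
```

View pics/l3.png

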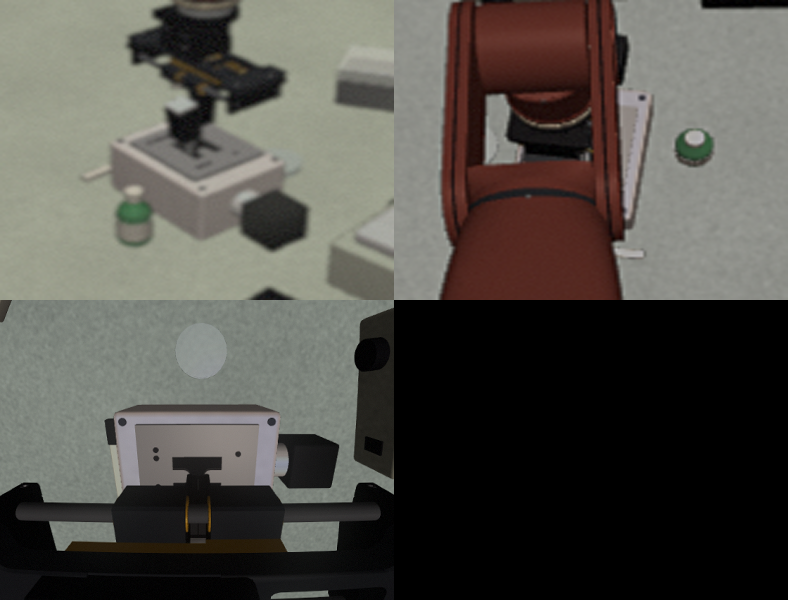

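The lever has crossed past the middle (scene view). I'll continue gently to the right lane.

Emit:
step_arm(
  plan=[
    [-0.1,0,0,0,0,0,255],
    [-0.1,0,0,0,0,0,255],
    [-0.1,0,0,0,0,0,255],
    [-0.1,0,0,0,0,0,255],
    [0,0,0,0,0,0,255],
    [0,0,0,0,0,0,255],
    [0,0,0,0,0,0,255],
    [0,0,0,0,0,0,255],
    [0,0,0,0,0,0,255],
    [0,0,0,0,0,0,255],
  ],
)

```text
t: 17.0
eef_pos: [568.3, 99.0, 128.5]
ee_rot: [-0.0, 0.758, 0.653, -0.0]
ft_force: [1.2, 1.6, 0.3]
width: 0.5
```

Emit:
step_arm(
  plan=[
    [-0.1,0,0,0,0,0,255],
    [-0.1,0,0,0,0,0,255],
    [0,0,0,0,0,0,255],
    [0,0,0,0,0,0,255],
    [0,0,0,0,0,0,255],
    [0,0,0,0,0,0,255],
    [0,0,0,0,0,0,255],
    [0,0,0,0,0,0,255],
    [0,0,0,0,0,0,255],
    [0,0,0,0,0,0,255],
  ],
)

```text
t: 18.25
eef_pos: [568.0, 97.1, 128.5]
ee_rot: [-0.0, 0.758, 0.653, -0.0]
ft_force: [1.2, 1.1, -0.9]
width: 0.8
```

Emit:
step_arm(
  plan=[
    [-0.1,0,0,0,0,0,255],
    [0,0,0,0,0,0,255],
    [-0.05,0,0,0,0,0,255],
    [0,0,0,0,0,0,255],
    [0,0,0,0,0,0,255],
    [0,0,0,0,0,0,255],
    [0,0,0,0,0,0,255],
    [0,0,0,0,0,0,255],
    [0,0,0,0,0,0,255],
    [0,0,0,0,0,0,255],
  ],
)

```text
t: 19.5
eef_pos: [567.7, 95.6, 128.5]
ee_rot: [-0.0, 0.758, 0.653, -0.0]
ft_force: [1.8, 2.7, -2.0]
width: 0.4
```

```bash
python3 look.py 4; python3 - <<'E'
from h import *
g=grab_frame("scene"); im=g["image"]
cv2.imwrite("pics/s4.png",cv2.resize(im[170:260,270:360],None,fx=6,fy=6,interpolation=cv2.INTER_CUBIC))
c=np.array([567,96.5,0]); M=R.from_euler('z',-.149).as_matrix()
for ac in(0,.1,.206,.225):
    v=np.array([0,-np.tan(ac),1]);v/=np.linalg.norm(v); p=proj(g,c+M@(np.array([0,0,20])+155*v))[0]
    print(ac,((p-[270,170]+.5)*6-.5).round(0))
E
```

```text
t 19.5 local [  0.9  -0.8 128.5] Flocal [ 1.4  3.  -2. ]
0 [268. 149.]
0.1 [244. 160.]
0.206 [219. 176.]
0.225 [214. 179.]
```

View pics/s4.png

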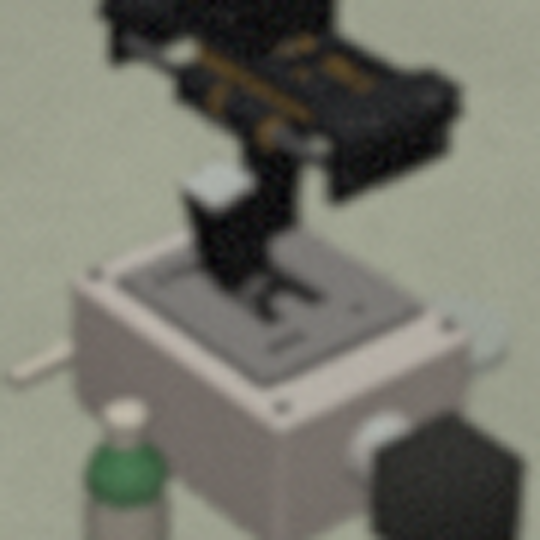

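The cap at (220,184) matches the predicted right-lane centre (219,176) within calibration, and the force is low. Next I go round behind the handle.

Emit:
step_arm(
  plan=[
    [1.5,0,0,0,0,0,255],
    [2.0,0,0,0,0,0,255],
    [0,-2.0,0,0,0,0,255],
    [0,-2.5,0,0,0,0,255],
    [0,-1.5,0,0,0,0,255],
    [-2.0,0,0,0,0,0,255],
    [-2.5,0,0,0,0,0,255],
    [-1.4,0,0,0,0,0,255],
    [0,0,0,0,0,0,255],
    [0,0,0,0,0,0,255],
  ],
)

```text
t: 20.95
eef_pos: [505.2, 80.8, 128.6]
ee_rot: [-0.0, 0.758, 0.652, 0.0]
ft_force: [-0.2, 0.0, -0.4]
width: 0.5
```

Emit:
step_arm(
  plan=[
    [0,1.0,0,0,0,0,255],
    [0,1.0,0,0,0,0,255],
    [0,0.5,0,0,0,0,255],
    [0,0.3,0,0,0,0,255],
    [0,0.2,0,0,0,0,255],
    [0,0.2,0,0,0,0,255],
    [0,0.2,0,0,0,0,255],
    [0,0.2,0,0,0,0,255],
    [0,0.2,0,0,0,0,255],
    [0,0.2,0,0,0,0,255],
  ],
)

```text
t: 22.2
eef_pos: [544.7, 74.8, 128.7]
ee_rot: [0.0, 0.758, 0.653, 0.0]
ft_force: [-2.9, 0.6, 2.4]
width: 0.3
```

Emit:
step_arm(
  plan=[
    [0,0.2,0,0,0,0,255],
    [0,0.2,0,0,0,0,255],
    [0,0.2,0,0,0,0,255],
    [0,0.2,0,0,0,0,255],
    [0,0.2,0,0,0,0,255],
    [0,0.2,0,0,0,0,255],
    [0,0,0,0,0,0,255],
    [0,0,0,0,0,0,255],
    [0,0,0,0,0,0,255],
    [0,0,0,0,0,0,255],
  ],
)

```text
t: 23.45
eef_pos: [556.4, 73.0, 128.5]
ee_rot: [0.0, 0.758, 0.653, 0.0]
ft_force: [0.3, 0.2, -0.2]
width: 0.5
```

```bash
python3 look.py 5
```

```text
t 23.45 local [ -7.  -24.8 128.5] Flocal [ 0.2  0.2 -0.2]
```

View pics/l5.png

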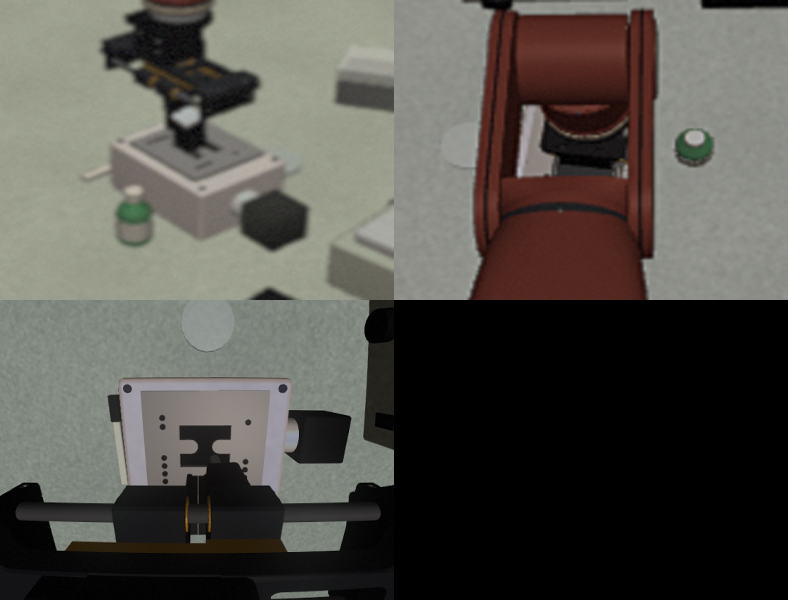

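The lever is in the right lane moving forward (wrist view: grip at about (228,478)). I'll continue towards the end of the slot.

Emit:
step_arm(
  plan=[
    [0,0.2,0,0,0,0,255],
    [0,0.2,0,0,0,0,255],
    [0,0.2,0,0,0,0,255],
    [0,0.1,0,0,0,0,255],
    [0,0.1,0,0,0,0,255],
    [0,0.1,0,0,0,0,255],
    [0,0,0,0,0,0,255],
    [0,0,0,0,0,0,255],
    [0,0,0,0,0,0,255],
    [0,0,0,0,0,0,255],
  ],
)

```text
t: 24.85
eef_pos: [565.2, 71.7, 128.6]
ee_rot: [0.0, 0.758, 0.653, 0.0]
ft_force: [-1.9, -0.2, -2.4]
width: 0.5
```

Emit:
step_arm(
  plan=[
    [0,0.1,0,0,0,0,255],
    [0,0,0,0,0,0,255],
    [0,0.05,0,0,0,0,255],
    [0,0,0,0,0,0,255],
    [0,0.05,0,0,0,0,255],
    [0,0,0,0,0,0,255],
    [0,0,0,0,0,0,255],
    [0,0,0,0,0,0,255],
    [0,0,0,0,0,0,255],
    [0,0,0,0,0,0,255],
  ],
)

```text
t: 26.1
eef_pos: [567.3, 71.4, 128.6]
ee_rot: [0.0, 0.758, 0.653, 0.0]
ft_force: [-2.5, 1.1, -0.9]
width: 0.4
```

Emit:
step_arm(
  plan=[
    [0,0.05,0,0,0,0,255],
    [0,0,0,0,0,0,255],
    [0,0.05,0,0,0,0,255],
    [0,0,0,0,0,0,255],
    [0,0,0,0,0,0,255],
    [0,0,0,0,0,0,255],
    [0,0,0,0,0,0,255],
    [0,0,0,0,0,0,255],
    [0,0,0,0,0,0,255],
    [0,0,0,0,0,0,255],
  ],
)

```text
t: 27.35
eef_pos: [568.2, 71.3, 128.6]
ee_rot: [0.0, 0.758, 0.653, 0.0]
ft_force: [-1.6, 0.8, -1.8]
width: 0.5
```

Emit:
step_arm(
  plan=[
    [0,0.05,0,0,0,0,255],
    [0,0,0,0,0,0,255],
    [0,0,0,0,0,0,255],
    [0,0,0,0,0,0,255],
    [0,0,0,0,0,0,255],
    [0,0,0,0,0,0,255],
    [0,0,0,0,0,0,255],
    [0,0,0,0,0,0,255],
    [0,0,0,0,0,0,255],
    [0,0,0,0,0,0,255],
  ],
)

```text
t: 28.6
eef_pos: [568.7, 71.2, 128.5]
ee_rot: [0.0, 0.758, 0.653, -0.0]
ft_force: [-2.3, 0.1, -0.7]
width: 0.1
```

Emit:
step_arm(
  plan=[
    [0,0.05,0,0,0,0,255],
    [0,0,0,0,0,0,255],
    [0,0.03,0,0,0,0,255],
    [0,0,0,0,0,0,255],
    [0,0,0,0,0,0,255],
    [0,0,0,0,0,0,255],
    [0,0,0,0,0,0,255],
    [0,0,0,0,0,0,255],
    [0,0,0,0,0,0,255],
    [0,0,0,0,0,0,255],
  ],
)

```text
t: 29.85
eef_pos: [569.5, 71.1, 128.6]
ee_rot: [0.0, 0.758, 0.653, 0.0]
ft_force: [-1.8, 0.4, -1.9]
width: 0.4
```

Emit:
step_arm(
  plan=[
    [0,0.05,0,0,0,0,255],
    [0,0,0,0,0,0,255],
    [0,0,0,0,0,0,255],
    [0,0,0,0,0,0,255],
    [0,0,0,0,0,0,255],
    [0,0,0,0,0,0,255],
    [0,0,0,0,0,0,255],
    [0,0,0,0,0,0,255],
    [0,0,0,0,0,0,255],
    [0,0,0,0,0,0,255],
  ],
)

```text
t: 31.1
eef_pos: [570.0, 71.0, 128.6]
ee_rot: [0.0, 0.758, 0.653, 0.0]
ft_force: [-2.0, -0.7, -1.0]
width: 0.4
```

Emit:
step_arm(
  plan=[
    [0,0.05,0,0,0,0,255],
    [0,0,0,0,0,0,255],
    [0,0,0,0,0,0,255],
    [0,0,0,0,0,0,255],
    [0,0.03,0,0,0,0,255],
    [0,0,0,0,0,0,255],
    [0,0,0,0,0,0,255],
    [0,0,0,0,0,0,255],
    [0,0,0,0,0,0,255],
    [0,0,0,0,0,0,255],
  ],
)

```text
t: 32.35
eef_pos: [570.8, 70.9, 128.5]
ee_rot: [0.0, 0.758, 0.653, 0.0]
ft_force: [-2.5, 0.0, -1.3]
width: 0.5
```

```bash
cat > cap.py <<'E'
from h import *
g=grab_frame("scene"); im=g["image"].astype(int); c=np.array([568,98.2,0]); M=R.from_euler('z',-.149).as_matrix()
def lev(fo,ac,L=155):
    v=np.array([np.tan(fo),-np.tan(ac),1]);v/=np.linalg.norm(v); return proj(g,c+M@(np.array([0,0,20])+L*v))[0]
print({fo:lev(fo,.206).round(1).tolist() for fo in(.2,.24,.275,.286)})
u,v=lev(.275,.206).round().astype(int)
np.set_printoptions(linewidth=200); print(u-12,v-10); print(im[v-10:v+12,u-12:u+13].mean(2).round().astype(int))
cv2.imwrite("pics/s6.png",cv2.resize(g["image"][170:260,270:360],None,fx=6,fy=6,interpolation=cv2.INTER_CUBIC))
E
python3 cap.py
```

```text
{0.2: [313.5, 203.8], 0.24: [314.9, 205.0], 0.275: [316.1, 206.1], 0.286: [316.5, 206.5]}
304 196
[[ 77  47  28  38  52  65  65  65  70  65  52  44  46  58  64  51  30  30  37  37  37  34  35  26  23]
 [108  67  29  36  49  58  52  53  62  66  62  60  70  92  94  69  37  30  31  31  29  29  27  26  30]
 [124  80  38  28  37  39  37  39  49  55  62  71  86 105 103  74  41  25  26  30  22  22  21  15  22]
 [129  85  41  18  25  25  19  27  25  38  52  62  75  87  85  63  28  22  26  21  21  18  23  24  20]
 [129  90  47  20  21  25  19  19  16  15  29  47  63  73  67  48  29  15  22  27  12  18  15  22  17]
 [132  99  51  22  22  20  17  14  15  15  26  52  80  89  76  48  26  14  20  23  24  17  12  19  20]
 [141 110  66  25  13  20  19  16  11  30  53  82 112 122 103  67  36  22  31  25  23  24  18  14  17]
 [149 123  74  32  17  15   8  16  35  63  95 126 145 146 124  86  42  22  37  32  28  18  19  31  42]
 [152 126  79  31   6  17  33  52  75 106 140 162 169 162 137  94  45  30  28  29  29  29  42  64  83]
 [152 129  80  33  19  40  69  98 125 146 166 176 177 170 141 100  52  29  
[... 564 characters left out ...]
  19  34  70 104 140 162 165 153 135 105  76  54  63  93 117 123 132 138 144 150]
 [112 109  96  77  58  31  19  35  72 108 135 136 117  89  62  35  34  60  92 116 122 123 126 134 141]
 [103 113 115 107  83  49  21  18  32  64  86  90  70  48  28  14  33  68  98 115 122 121 121 124 131]
 [108 118 121 116  91  59  23  16  19  28  43  42  29  20  18  18  38  72 101 117 121 121 118 119 121]
 [115 115 113 108  89  54  21  15  19  18  24  18  25  18  16  19  38  73 103 121 121 119 121 119 120]
 [114 105  96  81  69  42  14  17  12  17  10  17   8  21  17  22  40  72 102 114 124 121 120 121 120]
 [109  96  75  58  45  30  19  20  18  24  20  25  18  19  19  12  32  63  90 111 116 118 120 119 120]]
```

Emit:
step_arm(
  plan=[
    [0,0.05,0,0,0,0,255],
    [0,0,0,0,0,0,255],
    [0,0,0,0,0,0,255],
    [0,0,0,0,0,0,255],
    [0,0.05,0,0,0,0,255],
    [0,0,0,0,0,0,255],
    [0,0,0,0,0,0,255],
    [0,0,0,0,0,0,255],
    [0,0,0,0,0,0,255],
    [0,0,0,0,0,0,255],
  ],
)

```text
t: 33.65
eef_pos: [571.6, 70.8, 128.4]
ee_rot: [-0.0, 0.758, 0.653, -0.0]
ft_force: [-4.0, 1.0, -0.8]
width: 0.9
```

Emit:
step_arm(
  plan=[
    [0,0.05,0,0,0,0,255],
    [0,0,0,0,0,0,255],
    [0,0,0,0,0,0,255],
    [0,0,0,0,0,0,255],
    [0,0.05,0,0,0,0,255],
    [0,0,0,0,0,0,255],
    [0,0,0,0,0,0,255],
    [0,0,0,0,0,0,255],
    [0,0,0,0,0,0,255],
    [0,0,0,0,0,0,255],
  ],
)

```text
t: 34.9
eef_pos: [572.2, 70.7, 128.3]
ee_rot: [-0.0, 0.758, 0.653, -0.0]
ft_force: [-6.8, 0.7, -0.3]
width: 0.5
```

The force rose to 6.8 N with motion lagging, so the lever is at the end stop. I'll withdraw straight back, up, and off to the right.

Emit:
step_arm(
  plan=[
    [0,-0.5,0,0,0,0,255],
    [0,-1.5,0,0,0,0,255],
    [0,-2.5,0,0,0,0,255],
    [0,-1.5,0,0,0,0,255],
    [0,0,-2.5,0,0,0,255],
    [0,0,-3.0,0,0,0,255],
    [0,0,-3.0,0,0,0,255],
    [0,0,-1.5,0,0,0,255],
    [-2.0,0,0,0,0,0,255],
    [-3.0,0,0,0,0,0,255],
  ],
)

```text
t: 36.15
eef_pos: [506.2, 30.0, 228.6]
ee_rot: [0.0, 0.757, 0.653, 0.0]
ft_force: [-0.2, 0.7, 0.1]
width: 0.4
```

Emit:
step_arm(
  plan=[
    [-4,0,0,0,0,0,255],
    [-4,0,0,0,0,0,255],
    [-4,0,0,0,0,0,255],
    [-4,0,0,0,0,0,255],
    [-4,0,0,0,0,0,255],
    [-4,0,0,0,0,0,255],
    [-4,0,0,0,0,0,255],
    [-3,0,0,0,0,0,255],
    [-2,0,0,0,0,0,255],
    [0,0,0,0,0,0,255],
  ],
)

```text
t: 37.4
eef_pos: [456.8, -297.1, 228.2]
ee_rot: [-0.0, 0.758, 0.652, 0.0]
ft_force: [0.1, 0.3, -0.4]
width: 0.4
```

```bash
python3 - <<'E'
from h import *
print(get_obs()["ft_force"])
c=np.array([566.3,95,0]); M=R.from_euler('z',-.149).as_matrix()
f=grab_frame("top"); f0=np.load("top0.npy",allow_pickle=True).item()["image"]
a=cv2.resize(f["image"][115:240,205:325],None,fx=4.5,fy=4.5,interpolation=cv2.INTER_CUBIC)
for fo,ac in((.0,.206),(.275,.206),(.286,.206),(.25,.206)):
    v=np.array([np.tan(fo),-np.tan(ac),1]);v/=np.linalg.norm(v); p=proj(f,c+M@(np.array([0,0,20])+155*v))[0]; print(fo,((p-[205,115]+.5)*4.5-.5).round(0))
g=grab_frame("scene")["image"][165:275,265:365]
cv2.imwrite("pics/fin.png",np.hstack([a[:,:400],cv2.resize(g,(400,a.shape[0]),interpolation=cv2.INTER_CUBIC)]))
d=cv2.absdiff(f["image"],f0).max(2)
for n,(x,y) in dict(dish=(218,178),marker=(262,227),bottle=(304,178),timer=(174,266),tipbox=(127,183),beaker=(441,215),jar=(421,153)).items(): print(n,d[y-14:y+15,x-18:x+19].max(),d[y-14:y+15,x-18:x+19].mean().round(1))
E
```

```text
[ 0.12718903  0.33442749 -0.35480837]
0.0 [295. 259.]
0.275 [304. 192.]
0.286 [304. 189.]
0.25 [303. 197.]
dish 13 11.1
marker 13 10.6
bottle 13 10.5
timer 13 10.9
tipbox 13 10.9
beaker 159 79.1
jar 130 35.2
```

View pics/fin.png

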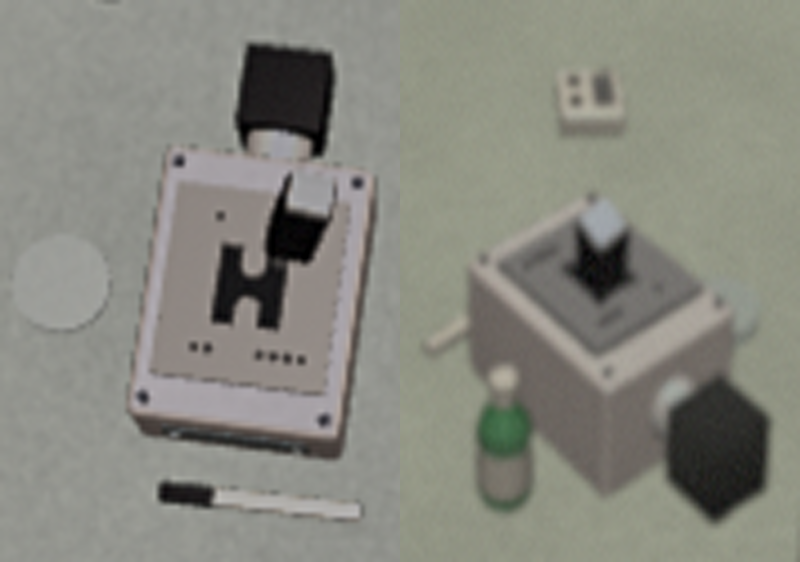

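```bash
python3 -c "
from h import *
job_done()"
```

```text
the job is handed in; nothing more can be done
```

The selector lever is in the third slot (three dots), standing by itself with the robot clear of it. I handed the job in at about 37.5 s, and no verdict was reported.

**What I did:** With the gripper closed, I used the fingertips to push the lever back from the left-forward slot to the crossbar. I then pushed it right into the right-hand lane and forward to its end. The handle was never pinched.

**End of travel:** The reaction was about 2–3 N while the lever moved. It rose to 6.8 N on the last steps, which I took as the end stop. The highest reading at the end of any move was about 7 N, but peaks during a move are not reported.

**Final picture:** The last top view puts the cap at about (312,193) in the crop, against a prediction of (304,190) for fully home. That suggests a forward tilt of about 0.27 rad. The reading is only good to about 0.02 rad, so "fully home" rests mainly on the force rise. The sideways difference is a few millimetres, within calibration and reading error.

**Things on the table:** The dish, marker, bottle, timer and tip box look unchanged from the first picture, apart from a slight overall brightness shift. I could not compare the beaker and jar, because the arm was over them in the last picture. The fingertips passed well above them, at about 228 mm.

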